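# Index the vial turntable and level the dosing stand, holding it down

### The arm

A 6-joint arm with a two-finger parallel gripper is mounted at the origin on the work surface. World frame = base frame: x ahead of the robot, y to its left, z up, the work surface at z = 0. Lengths are in m, angles in rad, forces in N, time in s.
With the tool pointing down it reaches from about 0.3 to 1 m from the base axis. Payload 5.1 kg.
Tool frame: the origin (TCP) lies at the very end of the fingers, on their centre line; the grasp point (between the pads) lies behind it (robot.grasp_offset is the z of the grasp point in the tool frame, in m); z points along the fingers, y is the direction in which the jaws open and shut (so a half turn about z gives the same grasp; the last joint's range is limited). The gripper opens to 95 mm and grips with 3 to 60 N. Pads are 20 mm wide; open, the fingers measure 119 mm over their backs; the gripper's body (75 mm by 180 mm) begins 59 mm behind the grasp point.
Start: joints at [1.266, 0.124, 1.65, -0, 1.367, -0.083], TCP at [0.143, 0.634, 0.215] pointing down, gripper open.
Joint ranges: [-2.61, 2.61], [-1.02, 2.33], [0.03, 2.71], [-1.35, 4.49], [0.32, 2.68], [-2.91, 2.91]. Speed limits (rad/s): [2.57, 2.57, 3.14, 3.14, 3.14, 3.14].

### API

Orientations are given as a 3x3 rotation matrix whose columns are the frame's x, y, z axes.
In Python, from bench import get_obs, eyes, job, robot gives the robot as it stands. The module is installed in compiled form; this text tells all that it offers.
- The arm moves only by the tool step_arm, never from a script. Its argument "moves" is one flat list of numbers, 7 for each row, row after row: the turn, a rotation vector about the tool's x, y, z in degrees, then the shift along the tool's x, y, z in mm, then the closure, from 0 (fully open) to 1 (shut). In form: [wx, wy, wz, tx, ty, tz, claw, wx, wy, wz, tx, ty, tz, claw, ...]. A call has 1 to 10 rows; each row is the pose to reach, as a shift and turn from the pose commanded when the call began, along the tool's axes at that moment; what a row does not reach only later rows make up. A row lasts 1/12 s, in which the tool goes at most 41.7 mm and 7.16 degrees, less where a joint would pass 70% of its speed; a pose out of reach is approached as far as the arm can. A call with a gripper value outside its range is refused whole. The fingers move at their own pace and stop on an object; "newtons" is the grip in N (left out, the last holds). Time passes only in rows, so rows that repeat a pose let the fingers close. It gives the time, the measured TCP pose, the force and the opening at its end, in the units of the state.
- get_obs(): the state, without advancing time (a new reading comes with each control period).
- eyes.read_camera(name): name is "scene" or "top"; returns a dict with "img" (384x512x3 uint8, blue, green, red), "depth" (384x512 float32, m along the optical axis (not along the pixel's ray), 0 where there is no reading), "vertical_fov" (degrees; the focal length in pixels is half the picture's height over the tangent of half this angle, whatever the lens; pixels are square), "cx", "cy" (the principal point, pixels), "R" (3x3) and "t" (3): a world point X has camera coordinates R X + t. Camera axes: x right, y down, z forward; pixel columns grow to the right and rows downward; lengths in m; the calibration is good to about 2 mm. A picture is of the moment at which its call begins.
- job.finish_job(): hands the job in, once; it reports no verdict.
The state is a dict: "time": time; "q": joint angles; "dq": joint speeds; "joint_efforts": joint torques, N m; "position": TCP position; "tcp_rot": TCP orientation; "force": force on the tool from outside, world axes, zero at the start; "wrist_torque": the same for the moment, N m; "opening": finger opening in m.
Only numpy, scipy, OpenCV 4.12 (cv2) and the standard library are available. Lean on these libraries where they do the work, as an engineer would, in place of code of your own. Each camera call takes 0.05 s, during which the arm holds its last target. There are 200 camera calls.

### The job

Level the stand for the dosing machine: turn the small turntable by its upright peg a quarter turn counter-clockwise (seen from above), all the way to its stop, so that the spirit vial on it points at the black levelling knob. Then press the sprung knob down so that the platform sits firmly on its foot, and turn the knob until the bubble lies centred between the two black marks of the vial while pressed. Finish like that: the program ends with the gripper still on the knob, pressing it down, with the bubble centred and at rest; leave the two bait blocks and the jar alone.

Things in the scene. Friction and masses are not known exactly. Their poses are not given: they have to be found in the camera images.
- stand: Dark steel base of the stand, 250 (its x) by 200 (y) by 12 mm, fixed on the table. Origin: centre of its underside; z up. Over it an aluminium platform, 235 by 150 mm, top face about 52 mm above the table, hinged about a y line at x = +105, z = 46 mm. The knob is at the -x end; there a spring lifts the platform 4 mm (0.02 rad) off its foot unless the knob is pressed.
- peg (a point): Centre of the top of the upright steel peg, 16 mm diameter, 36 mm tall, top about 99 mm above the table. It stands on the turntable, a 124 mm disc with a vertical axis at x = +15, y = 0 mm of the stand, 47 mm from that axis: towards the stand's +x at joint value 0, towards its +y at the stop.
- turntable (a joint): Angle of the turntable, rad, 0 to 1.571, grows counter-clockwise seen from above. At 1.571 it meets its stop and the vial points along the stand's x, at the knob. Turns easily (0.06 N m), stays where left.
- vial (a point): Centre of the spirit vial, on the turntable's axis, 80 mm above the table: a clear tube, 16 mm diameter, 84 mm long, on a white bar between black end blocks, lying along this point's y axis (square to the direction of the peg). At the stop this y axis points to the knob. Two black marks on the bar, 30 mm apart, equally far from the centre.
- bubble (a joint): Place of the dark green bubble (20 mm long) along the vial, m, -0.03 to 0.03, 0 = centred; positive along point vial's y, so towards the knob at the stop. It drifts to the higher end, 0.8 m per rad of slope, settling in about 1.5 s; with the platform seated one rad of the knob moves it 11 mm (clockwise: towards the knob). Between the marks: within 4 mm of 0.
- knob: Black round fluted knob of the levelling foot, 42 mm diameter, 26 mm tall, at x = -95, y = 0 mm of the stand; origin: centre of its underside, 24 mm above the platform. Turning it clockwise seen from above raises the knob end of the seated platform, 2.6 mm (0.0135 rad) per rad. It starts 0.6 to 1.5 rad from level and turns stiffly (0.12 N m, both ways).
- knob_top (a point): Centre of the knob's top face, about 103 mm above the table when not pressed. The knob is sprung: it sinks up to 16 mm on its stem, from 2.4 N, plus 0.8 N per mm; about 4 N on it seats the platform on its foot. Moving the knob 10 to 13 mm down from rest is right (4 mm of that is the platform coming down).
- platform (a joint): How far the platform is lifted off its foot, rad: 0 = sitting on the foot, 0.02 = lifted as far as its spring takes it.
- bait_a: Bystander: loose brown bait block, 42 by 42 by 24 mm, on the table beside the stand; origin under its centre.
- bait_b: Bystander: a second such bait block.
- jar: Bystander: loose amber jar, 60 mm diameter, 75 mm tall, beside the stand; origin under its centre.

How it is judged:
On the way:
1. the turntable has been turned to its stop (value of joint turntable above 1.5 rad), for 0.2 s.
At the end, for the whole second after the job is handed in: Through the last second the turntable is at its stop (within 0.07 rad), the platform is pressed onto its foot (lifted less than 0.003 rad), the bubble rests within 4 mm of the vial's centre (slower than 4 mm/s), and the gripper's fingers are still on the knob, bearing on it with more than 2 N (value of joint turntable above 1.5 rad and value of joint platform below 0.003 rad and value of joint bubble between -0.004 and 0.004 m and velocity of joint bubble between -0.004 and 0.004 m/s and contact force between the fingers and knob above 2 N); the arm keeps its last pose, push and grip.
It fails at once if a bait block was pushed away (distance of any of bait_a, bait_b from where it was at the start of the episode above 0.02 m).
It fails at once if the jar was pushed or tipped (distance of jar from where it was at the start of the episode above 0.02 m or angle between jar's own z axis and vertical above 0.35 rad).
It also fails if it takes over 58 s, if anything falls off the work surface, if the arm or the gripper's body presses on something with over 40 N, if the wrist force passes 120 N, or if a joint passes its speed limit or range.

## Working session

There is one attempt and no reset: what is moved stays moved. The work goes in short steps, Python scripts to look and compute and a tool call to move; the robot and the scene stay as the last step left them, time stands still between calls to the robot, and variables do not carry over. Pictures are saved under pics/ and viewed, about 8 in all and at most 12, crops included, and the job is handed in when it is done.

Besides the shell and the picture viewer there is one more tool, called as name(argument=value, ...) on one line, values as JSON. step_arm: Moves the arm, as the interface text tells. Its arguments: {"type":"object","properties":{"moves":{"type":"array","items":{"type":"number"}},"newtons":{"type":"number"}},"required":["moves"]}

```bash
mkdir -p pics; cat > h.py <<'E'
import numpy as np, cv2
from bench import get_obs, eyes, job, robot
def cam(n):
    c=eyes.read_camera(n); c['f']=c['img'].shape[0]/2/np.tan(np.radians(c['vertical_fov'])/2); return c
def pts(c):
    h,w=c['depth'].shape; u,v=np.meshgrid(np.arange(w),np.arange(h)); d=c['depth']
    P=np.stack([(u-c['cx'])/c['f']*d,(v-c['cy'])/c['f']*d,d],-1)
    return (P-c['t'])@c['R']
def ray(c,u,v,z):
    d=c['R'].T@np.array([(u-c['cx'])/c['f'],(v-c['cy'])/c['f'],1]); o=-c['R'].T@c['t']
    return o+d*(z-o[2])/d[2]
def px(c,X):
    p=c['R']@np.array(X)+c['t']; return p[:2]/p[2]*c['f']+[c['cx'],c['cy']]
E
python3 - <<'E'
from h import *
for n in('top','scene'):
    c=cam(n); np.savez(n,**c); print(n,c['f'],c['cx'],c['cy'],-c['R'].T@c['t'],c['R'].round(3).tolist()); cv2.imwrite(f'pics/{n}0.png',c['img'])
s=get_obs(); print(s['time'],s['position'],s['tcp_rot'].round(4) if hasattr(s['tcp_rot'],'round') else s['tcp_rot'],s['opening'],robot.grasp_offset)
E
```

```text
top 429.48568141277786 256.69559814923866 195.1430020490693 [0.48060627 0.03386715 0.94344289] [[0.022, -0.999, 0.026], [-0.992, -0.025, -0.125], [0.126, -0.023, -0.992]]
scene 459.8258025373439 257.15893748905654 199.79678751562696 [0.92106134 0.64814185 0.81930958] [[-0.887, 0.462, 0.006], [0.337, 0.655, -0.677], [-0.317, -0.598, -0.736]]
0.1 [0.14286731 0.63351753 0.2135494 ] [[-9.755e-01  2.200e-01 -5.000e-04]
 [ 2.200e-01  9.755e-01 -1.800e-03]
 [ 1.000e-04 -1.800e-03 -1.000e+00]] 0.09507300930150643 -0.0188
```

View pics/top0.png

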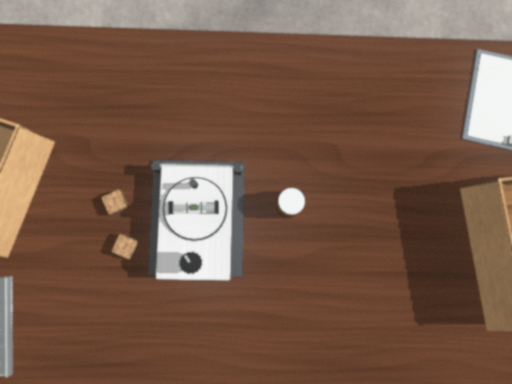

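View pics/scene0.png

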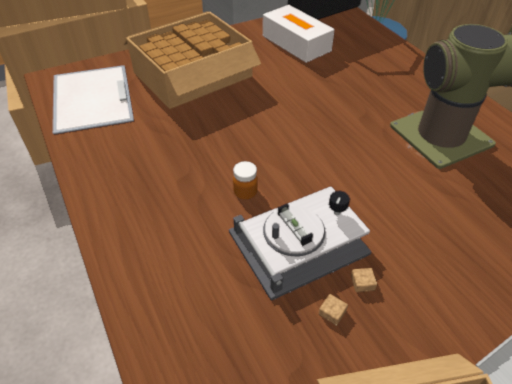

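Top view: knob at (191,262), vial centre (193,208), peg (194,184), baits at (114,202) and (124,246), jar (291,201). The stand's x runs roughly along world +x. The scene view agrees: knob (340,201), peg (276,230).

```bash
python3 - <<'E'
from h import *
T=dict(np.load('top.npz')); S=dict(np.load('scene.npz'))
for c,n in((T,'top'),(S,'scene')):
    g=cv2.cvtColor(c['img'],cv2.COLOR_BGR2GRAY).astype(int); P=pts(c); P[c['depth']==0]=np.nan
    x0,x1,y0,y1=(140,260,150,290) if n=='top' else (225,375,180,300)
    roi=np.zeros(g.shape,bool); roi[y0:y1,x0:x1]=1
    z=P[...,2]
    for lab,lo,hi in(('high>.09',.092,.11),('vial .068-.09',.070,.0895)):
        m=(roi&(z>lo)&(z<hi)).astype(np.uint8)
        k,L,st,ce=cv2.connectedComponentsWithStats(m)
        for i in range(1,k):
            if st[i,4]>8:
                q=P[L==i]; print(n,lab,st[i],ce[i].round(1),q.mean(0).round(4),q.min(0).round(3),q.max(0).round(3))
    # platform top
    m=(roi&(z>.045)&(z<.062)&(g>150)).astype(np.uint8)
    if n=='top':
        r=cv2.minAreaRect(P[m>0][:,:2].astype(np.float32)); print('platform',r)
    else: 
        r=cv2.minAreaRect(P[m>0][:,:2].astype(np.float32)); print('platform',r)
for n,u,v,z in(('knob',191,262,.103),('peg',194,184,.099),('vial',193,208,.088),('jar',291,201,.075),('bA',114,202,.024),('bB',124,246,.024)): print(n,ray(T,u,v,z).round(4))
big=[cv2.resize(T['img'][150:290,130:310],None,fx=4,fy=4,interpolation=cv2.INTER_CUBIC)]
cv2.imwrite('pics/topcrop.png',big[0])
E
```

```text
top high>.09 [189 179   8   9  55] [192.5 182.8] [0.6089 0.1417 0.0999] [0.601 0.135 0.093] [0.617 0.149 0.103]
top high>.09 [179 252  23  23 399] [189.8 262.8] [0.4526 0.14   0.1047] [0.431 0.118 0.093] [0.473 0.161 0.109]
top vial .068-.09 [191 183   7   6  15] [195.1 186.6] [0.6043 0.1387 0.0803] [0.601 0.135 0.071] [0.612 0.146 0.088]
top vial .068-.09 [168 201  51  14 536] [192.9 207.7] [0.561  0.141  0.0832] [0.548 0.091 0.07 ] [0.576 0.191 0.089]
platform ((0.536973774433136, 0.14131930470466614), (0.23923464119434357, 0.15127789974212646), 0.19223681092262268)
scene high>.09 [329 190  22  19 308] [339.4 198.9] [0.4556 0.1434 0.1022] [0.431 0.121 0.092] [0.475 0.163 0.108]
scene high>.09 [272 222   8   9  54] [275.7 226. ] [0.6105 0.1437 0.098 ] [0.601 0.135 0.092] [0.617 0.15  0.101]
scene vial .068-.09 [278 203  36  41 499] [294.3 223.6] [0.5661 0.1441 0.0822] [0.548 0.09  0.07 ] [0.578 0.192 0.089]
scene vial .068-.09 [329 202  20  11  65] [337.8 208.5] [0.4631 0.1527 0.0845] [0.44  0.129 0.078] [0.474 0.163 0.089]
scene vial .068-.09 [272 229   8   8  46] [275.3 233. ] [0.6121 0.1467 0.0797] [0.603 0.141 0.07 ] [0.618 0.151 0.089]
platform ((0.5374447107315063, 0.13963353633880615), (0.24029743671417236, 0.1544254571199417), 0.0756213441491127)
knob [0.4541 0.1381 0.103 ]
peg [0.6067 0.1389 0.099 ]
vial [0.56   0.1403 0.088 ]
jar [ 0.5804 -0.0566  0.075 ]
bA [0.5747 0.3168 0.024 ]
bB [0.482 0.29  0.024]
```

View pics/topcrop.png

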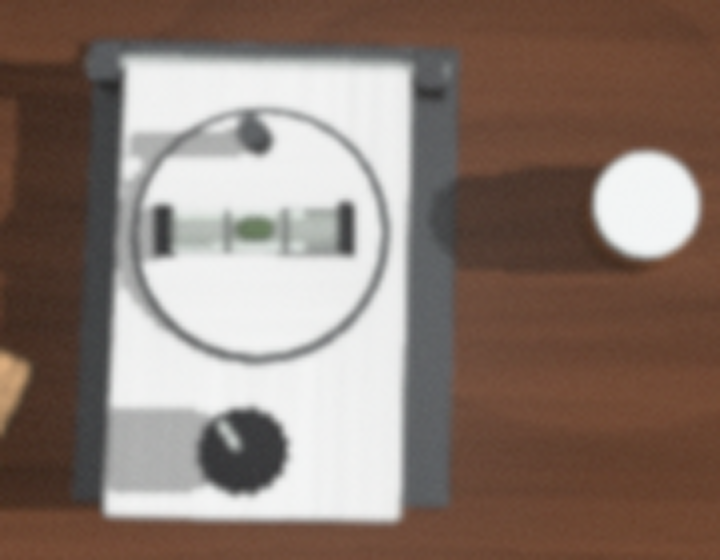

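step_arm(moves=[70, 0, 0, 0, 0, 0, 0.77])

```text
time: 0.18
position: [0.1416, 0.6296, 0.2131]
tcp_rot: [[-0.976, 0.218, -0.029], [0.22, 0.967, -0.128], [0.0, -0.131, -0.991]]
force: [0.8, -0.6, -0.1]
opening: 0.0922
```

I entered that turn in the wrong slot, about x instead of z. Only 7° of tilt resulted and nothing was near, so I'm undoing it.

step_arm(moves=[-7.16, 0, 0, 0, 0, 0, 0.77, -7.16, 0, 0, 0, 0, 0, 0.77, -7.16, 0, 0, 0, 0, 0, 0.77])

```text
time: 0.43
position: [0.1425, 0.6326, 0.212]
tcp_rot: [[-0.975, 0.22, -0.002], [0.22, 0.975, -0.006], [0.0, -0.006, -1.0]]
force: [0.1, 0.1, 1.0]
opening: 0.074
```

```bash
cat >> h.py <<'E'
def go(x,y,z,yaw):
    from scipy.spatial.transform import Rotation as Ro
    s=get_obs(); R=np.array(s['tcp_rot']); p=np.array(s['position']); a=np.radians(yaw)
    G=np.array([[np.cos(a),np.sin(a),0],[np.sin(a),-np.cos(a),0],[0,0,-1]])
    print('t',round(s['time'],2),'turn',np.degrees(Ro.from_matrix(R.T@G).as_rotvec()).round(2),'shift',(R.T@(np.array([x,y,z])-p)*1000).round(1),'q',np.round(s['q'],2),'F',np.round(s['force'],1),'T',np.round(s['wrist_torque'],2))
E
python3 -c "
from h import *
go(.6095,.142,.16,0)"
```

```text
t 0.43 turn [-9.0000e-02  5.1000e-01  1.6729e+02] shift [-563.5 -375.5   54. ] q [ 1.27  0.13  1.65 -0.    1.37 -0.08] F [0.1 0.1 1. ] T [ 0.01  0.01 -0.  ]
```

step_arm(moves=[0, 0, 7, -56, -38, 0, 0.77, 0, 0, 14, -90, -60, 0, 0.77, 0, 0, 21, -124, -83, 0, 0.77, 0, 0, 28, -158, -105, 0, 0.77, 0, 0, 35, -192, -128, 0, 0.77, 0, 0, 42, -226, -150, 0, 0.77, 0, 0, 49, -260, -173, 0, 0.77, 0, 0, 56, -294, -196, 0, 0.77, 0, 0, 63, -328, -218, 0, 0.77, 0, 0, 70, -362, -241, 0, 0.77])

```text
time: 1.27
position: [0.4327, 0.3315, 0.2208]
tcp_rot: [[-0.121, 0.993, 0.008], [0.993, 0.121, 0.005], [0.004, 0.009, -1.0]]
force: [0.1, 1.1, 0.4]
opening: 0.0219
```

```bash
python3 -c "
from h import *
go(.6095,.142,.16,0)"
```

```text
t 1.27 turn [ 0.18 -0.59 96.95] shift [-209.8  152.    61.3] q [ 0.56 -0.12  1.88 -0.    1.37  0.43] F [0.1 1.1 0.4] T [-0.09  0.   -0.02]
```

step_arm(moves=[0, 0, 7, -25, 18, 0, 0.77, 0, 0, 14, -50, 37, 0, 0.77, 0, 0, 21, -75, 55, 0, 0.77, 0, 0, 28, -100, 73, 5, 0.77, 0, 0, 35, -125, 92, 10, 0.77, 0, 0, 42, -150, 110, 20, 0.77, 0, 0, 49, -175, 128, 30, 0.77, 0, 0, 56, -190, 139, 40, 0.77, 0, 0, 63, -195, 143, 50, 0.77, 0, 0, 70, -195, 143, 54, 0.77])

```text
time: 2.1
position: [0.5993, 0.1557, 0.165]
tcp_rot: [[0.893, 0.451, 0.006], [0.451, -0.893, 0.001], [0.006, 0.002, -1.0]]
force: [-0.0, -0.2, -0.4]
opening: 0.0219
```

step_arm(moves=[0, 0, 7, 0, 0, 0, 0.77, 0, 0, 14, 0, 0, 0, 0.77, 0, 0, 21, 0, 0, 0, 0.77, 0, 0, 27.2, 0, 0, 0, 0.77, 0, 0, 27.2, 0, 0, 0, 0.77, 0, 0, 27.2, 0, 0, 0, 0.77, 0, 0, 27.2, 0, 0, 0, 0.77])

```text
time: 2.68
position: [0.598, 0.1575, 0.1638]
tcp_rot: [[1.0, 0.004, 0.004], [0.004, -1.0, 0.001], [0.004, -0.001, -1.0]]
force: [-0.2, 0.6, -0.2]
opening: 0.0221
```

```bash
python3 -c "
from h import *
go(.6095,.142,.16,0)
c=cam('top'); cv2.imwrite('pics/t1.png',cv2.resize(c['img'][140:300,120:320],None,fx=4,fy=4))"
```

```text
t 2.68 turn [-0.04 -0.25  0.23] shift [11.4 15.5  3.8] q [ 0.17  0.09  1.78 -0.    1.27  1.74] F [-0.2  0.6 -0.2] T [-0.07  0.19 -0.06]
```

View pics/t1.png

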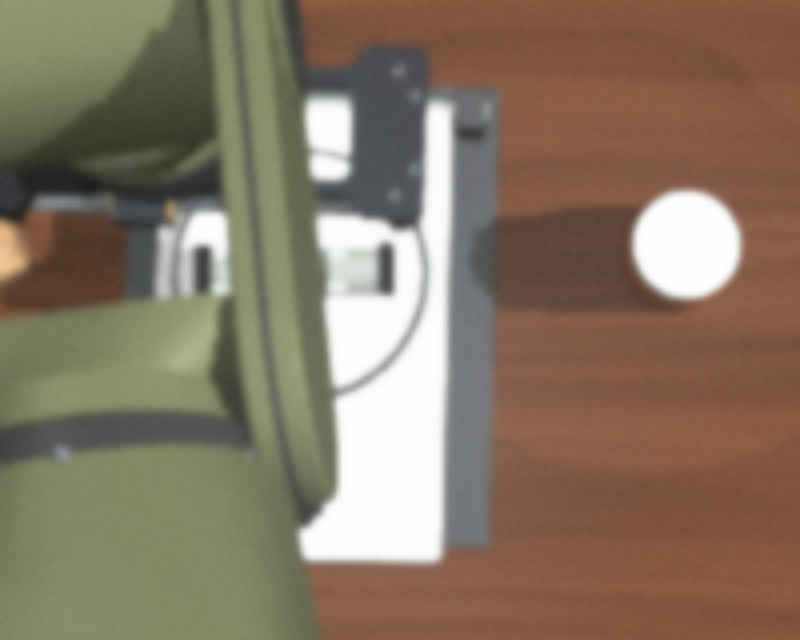

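The arm hides the hand's left side, and nothing has been disturbed. I'm centring over the peg first, then lowering.

step_arm(moves=[0, -0.25, 0.2, 11.4, 15.5, 0, 0.77, 0, -0.25, 0.2, 11.4, 15.5, 4, 0.77, 0, -0.25, 0.2, 11.4, 15.5, 10, 0.77, 0, -0.25, 0.2, 11.4, 15.5, 20, 0.77, 0, -0.25, 0.2, 11.4, 15.5, 30, 0.77, 0, -0.25, 0.2, 11.4, 15.5, 40, 0.77, 0, -0.25, 0.2, 11.4, 15.5, 45, 0.77, 0, -0.25, 0.2, 11.4, 15.5, 45, 0.77, 0, -0.25, 0.2, 11.4, 15.5, 45, 0.77])

```text
time: 3.48
position: [0.6081, 0.1419, 0.1148]
tcp_rot: [[1.0, -0.002, -0.006], [-0.002, -1.0, -0.0], [-0.006, 0.0, -1.0]]
force: [-0.2, 0.7, 0.5]
opening: 0.0218
```

```bash
python3 -c "
from h import *
go(.6095,.142,.076,0)
c=cam('scene'); cv2.imwrite('pics/s1.png',cv2.resize(c['img'][140:290,220:400],None,fx=4,fy=4))"
```

```text
t 3.48 turn [ 0.01  0.33 -0.09] shift [ 1.6 -0.1 38.8] q [0.14 0.15 1.79 0.   1.2  1.72] F [-0.2  0.7  0.5] T [-0.08  0.18  0.03]
```

View pics/s1.png

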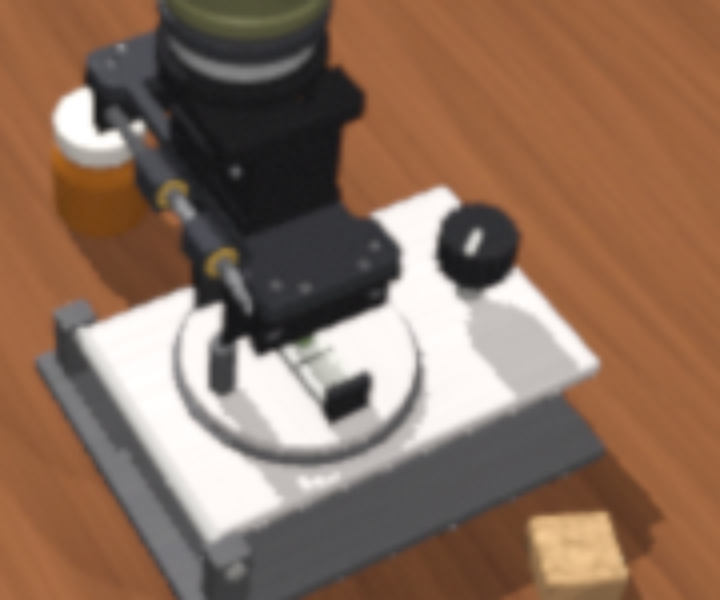

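Fingers sit right above the peg at (222,365) in the crop, one on each side. Descending.

step_arm(moves=[0, 0, 0, 1, 0, 6, 0.77, 0, 0, 0, 1, 0, 14, 0.77, 0, 0, 0, 1, 0, 22, 0.77, 0, 0, 0, 1, 0, 30, 0.77, 0, 0, 0, 1, 0, 37, 0.77, 0, 0, 0, 1, 0, 37, 0.77, 0, 0, 0, 1, 0, 37, 0.77])

```text
time: 4.12
position: [0.6088, 0.1417, 0.0776]
tcp_rot: [[1.0, -0.002, -0.006], [-0.002, -1.0, -0.0], [-0.006, 0.0, -1.0]]
force: [-0.0, 0.3, -0.3]
opening: 0.0217
```

```bash
python3 -c "
from h import *
go(.6095,.142,.076,0)
a0=np.radians(0)
# arc rows: tool x=+wx, y=-wy ; centre 47 mm toward -x
for d in range(0,97,6):
    a=np.radians(d); print(-d, (47*(np.cos(a)-1)).round(1), (-47*np.sin(a)).round(1))
"
```

```text
t 4.12 turn [ 0.02  0.36 -0.11] shift [ 0.7 -0.3  1.6] q [0.14 0.19 1.81 0.   1.14 1.71] F [-0.   0.3 -0.3] T [-0.03  0.17  0.03]
0 0.0 -0.0
-6 -0.3 -4.9
-12 -1.0 -9.8
-18 -2.3 -14.5
-24 -4.1 -19.1
-30 -6.3 -23.5
-36 -9.0 -27.6
-42 -12.1 -31.4
-48 -15.6 -34.9
-54 -19.4 -38.0
-60 -23.5 -40.7
-66 -27.9 -42.9
-72 -32.5 -44.7
-78 -37.2 -46.0
-84 -42.1 -46.7
-90 -47.0 -47.0
-96 -51.9 -46.7
```

step_arm(moves=[0, 0, -6, -0.3, -4.9, 0, 0.77, 0, 0, -12, -1, -9.8, 0, 0.77, 0, 0, -18, -2.3, -14.5, 0, 0.77, 0, 0, -24, -4.1, -19.1, 0, 0.77, 0, 0, -30, -6.3, -23.5, 0, 0.77, 0, 0, -36, -9, -27.6, 0, 0.77, 0, 0, -42, -12.1, -31.4, 0, 0.77, 0, 0, -48, -15.6, -34.9, 0, 0.77, 0, 0, -54, -19.4, -38, 0, 0.77, 0, 0, -54, -19.4, -38, 0, 0.77])

```text
time: 4.95
position: [0.5902, 0.1802, 0.0793]
tcp_rot: [[0.588, 0.809, -0.003], [0.809, -0.588, 0.0], [-0.002, -0.003, -1.0]]
force: [0.7, -0.5, 0.0]
opening: 0.0216
```

step_arm(moves=[0, 0, -6, -0.3, -4.9, 0, 0.77, 0, 0, -12, -1, -9.8, 0, 0.77, 0, 0, -18, -2.3, -14.5, 0, 0.77, 0, 0, -24, -4.1, -19.1, 0, 0.77, 0, 0, -30, -6.3, -23.5, 0, 0.77, 0, 0, -36, -9, -27.6, 0, 0.77, 0, 0, -40, -11, -30.2, 0, 0.77, 0, 0, -40, -11, -30.2, 0, 0.77, 0, 0, -40, -11, -30.2, 0, 0.77])

```text
time: 5.7
position: [0.5601, 0.1887, 0.0796]
tcp_rot: [[-0.064, 0.998, -0.003], [0.998, 0.064, 0.0], [0.0, -0.003, -1.0]]
force: [1.2, -0.1, 1.2]
opening: 0.0219
```

```bash
python3 -c "
from h import *
go(.5625,.189,.076,90)
c=cam('scene'); cv2.imwrite('pics/s2.png',cv2.resize(c['img'][140:290,220:400],None,fx=4,fy=4))"
```

```text
t 5.7 turn [-0.15 -0.02  3.68] shift [0.2 2.5 3.6] q [0.23 0.12 1.89 0.   1.13 0.17] F [ 1.2 -0.1  1.2] T [-0.19 -0.19  0.  ]
```

View pics/s2.png

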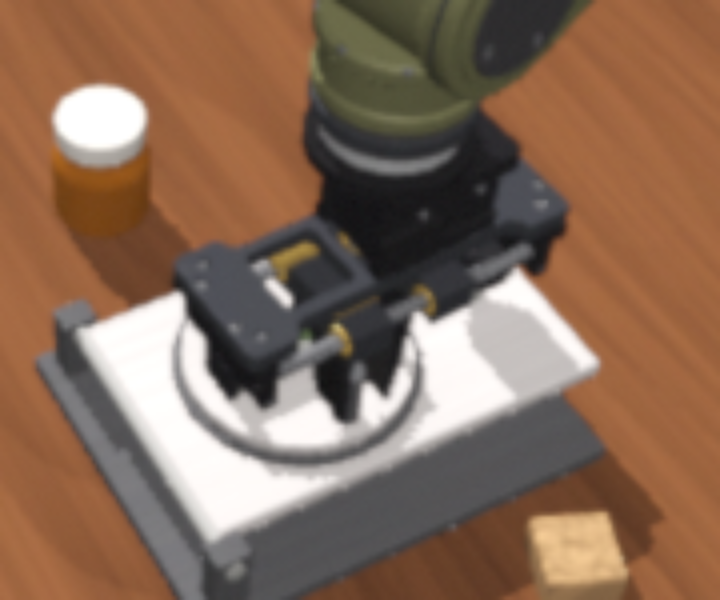

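The peg is carried round, but the 1.2 N reading only matches the turning friction. I'll push on towards -x to be sure of the stop.

step_arm(moves=[0, 0, 0, 0, -2, 0, 0.77, 0, 0, 0, 0, -4, 0, 0.77, 0, 0, 0, 0, -6, 0, 0.77, 0, 0, 0, 0, -6, 0, 0.77, 0, 0, 0, 0, -6, 0, 0.77])

```text
time: 6.17
position: [0.5594, 0.1883, 0.0799]
tcp_rot: [[-0.066, 0.998, 0.011], [0.998, 0.066, 0.001], [0.001, 0.011, -1.0]]
force: [20.3, -0.2, -10.7]
opening: 0.0222
```

At the stop: 20 N with hardly any motion. Backing off, rising and moving over to the knob.

step_arm(moves=[0, 0, 0, 0, 5, 0, 0.77, 0, 0, 0, 0, 9, 0, 0.77, 0, 0, 0, 0, 9, 0, 0.77, 0, 0, 0, 0, 9, -10, 0.77, 0, 0, 0, 0, 9, -30, 0.77, 0, 0, 0, 0, 9, -50, 0.77, 0, 0, 0, 0, 9, -65, 0.6, 0, 0, 0, 0, 9, -65, 0.37, 0, 0, 0, 0, 9, -65, 0.37])

```text
time: 6.92
position: [0.5629, 0.1892, 0.1453]
tcp_rot: [[-0.068, 0.998, -0.002], [0.998, 0.068, 0.001], [0.001, -0.002, -1.0]]
force: [-0.1, -0.6, -0.1]
opening: 0.0367
```

```bash
python3 -c "
from h import *
go(.4545,.1405,.145,90)
c=cam('scene'); cv2.imwrite('pics/s3.png',cv2.resize(c['img'][140:290,220:400],None,fx=4,fy=4))"
```

```text
t 6.92 turn [-0.12 -0.04  3.89] shift [ -41.3 -111.4    0.5] q [0.23 0.06 1.84 0.   1.25 0.17] F [-0.1 -0.6 -0.1] T [-0.07  0.04  0.02]
```

step_arm(moves=[0, 0, 1, -10, -25, 0, 0.37, 0, 0, 2, -20, -50, 0, 0.37, 0, 0, 3, -30, -80, 0, 0.37, 0, 0, 3.9, -40, -105, 0, 0.37, 0, 0, 3.9, -41.3, -111.4, 0, 0.37, 0, 0, 3.9, -41.3, -111.4, 0, 0.37, 0, 0, 3.9, -41.3, -111.4, 0, 0.37])

```text
time: 7.55
position: [0.4541, 0.1403, 0.1438]
tcp_rot: [[0.0, 1.0, -0.005], [1.0, -0.0, 0.0], [0.0, -0.005, -1.0]]
force: [-0.3, 0.5, 0.3]
opening: 0.0599
```

```bash
python3 -c "
from h import *
go(.4545,.1405,.083,90)
c=cam('scene'); cv2.imwrite('pics/s4.png',cv2.resize(c['img'][140:290,220:400],None,fx=4,fy=4))"
```

```text
t 7.55 turn [-0.27 -0.01 -0.01] shift [ 0.2  0.7 60.8] q [ 0.19 -0.22  2.1   0.    1.26  0.19] F [-0.3  0.5  0.3] T [-0.06  0.03 -0.04]
```

View pics/s4.png

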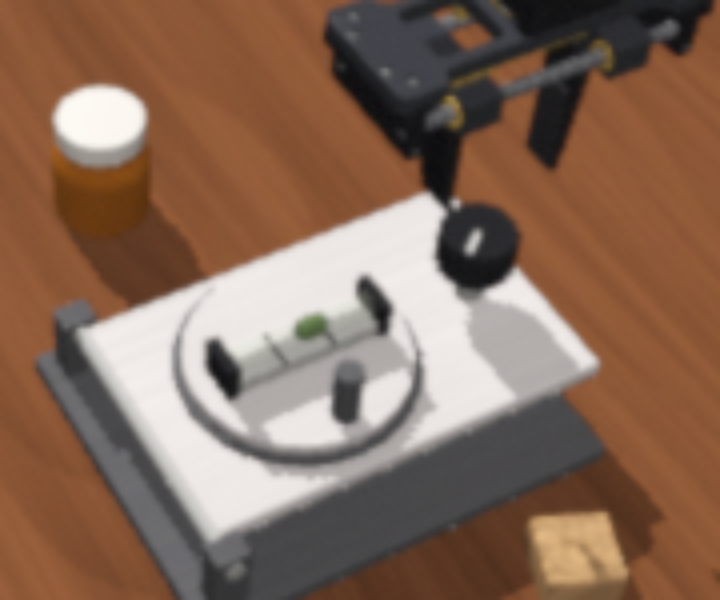

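The turntable is at its stop: the vial axis points at the knob, with the bubble at (311,326) slightly to the knob side while lifted. Lowering onto the knob and gripping.

step_arm(moves=[-0.2, 0, 0, 0, 0.5, 10, 0.37, -0.2, 0, 0, 0, 0.5, 22, 0.37, -0.2, 0, 0, 0, 0.5, 34, 0.37, -0.2, 0, 0, 0, 0.5, 46, 0.37, -0.2, 0, 0, 0, 0.5, 56, 0.37, -0.2, 0, 0, 0, 0.5, 61, 0.37, -0.2, 0, 0, 0, 0.5, 61, 0.37, -0.2, 0, 0, 0, 0.5, 61, 0.37], newtons=30)

```text
time: 8.27
position: [0.4543, 0.1402, 0.0829]
tcp_rot: [[0.0, 1.0, -0.002], [1.0, -0.0, -0.0], [-0.0, -0.002, -1.0]]
force: [1.4, -0.0, 0.6]
opening: 0.0597
```

step_arm(moves=[0, 0, 0, 0, 0, 0, 0.65, 0, 0, 0, 0, 0, 0, 0.65, 0, 0, 0, 0, 0, 0, 0.65, 0, 0, 0, 0, 0, 0, 0.65, 0, 0, 0, 0, 0, 0, 0.65])

```text
time: 8.68
position: [0.4534, 0.1402, 0.0834]
tcp_rot: [[0.0, 1.0, -0.003], [1.0, -0.0, -0.0], [-0.0, -0.003, -1.0]]
force: [-4.2, 0.2, 2.2]
opening: 0.0411
```

step_arm(moves=[0, 0, 0, 0, -0.5, 2, 0.65, 0, 0, 0, 0, -1, 4, 0.65, 0, 0, 0, 0, -1, 6, 0.65, 0, 0, 0, 0, -1, 8, 0.65, 0, 0, 0, 0, -1, 10, 0.65, 0, 0, 0, 0, -1, 12, 0.65, 0, 0, 0, 0, -1, 12, 0.65, 0, 0, 0, 0, -1, 12, 0.65, 0, 0, 0, 0, -1, 12, 0.65, 0, 0, 0, 0, -1, 12, 0.65])

```text
time: 9.52
position: [0.4528, 0.1403, 0.0719]
tcp_rot: [[0.0, 1.0, -0.003], [1.0, -0.0, -0.0], [-0.0, -0.003, -1.0]]
force: [-9.3, -0.5, 8.1]
opening: 0.0414
```

step_arm(moves=[0, 0, 0, 0, 0, 0, 0.65, 0, 0, 0, 0, 0, 0, 0.65, 0, 0, 0, 0, 0, 0, 0.65, 0, 0, 0, 0, 0, 0, 0.65, 0, 0, 0, 0, 0, 0, 0.65, 0, 0, 0, 0, 0, 0, 0.65, 0, 0, 0, 0, 0, 0, 0.65, 0, 0, 0, 0, 0, 0, 0.65, 0, 0, 0, 0, 0, 0, 0.65, 0, 0, 0, 0, 0, 0, 0.65])

```text
time: 10.35
position: [0.4528, 0.1403, 0.0719]
tcp_rot: [[0.0, 1.0, -0.003], [1.0, -0.0, -0.0], [-0.0, -0.003, -1.0]]
force: [-8.6, -0.5, 8.2]
opening: 0.0406
```

step_arm(moves=[0, 0, 0, 0, 0, 0, 0.65, 0, 0, 0, 0, 0, 0, 0.65, 0, 0, 0, 0, 0, 0, 0.65, 0, 0, 0, 0, 0, 0, 0.65, 0, 0, 0, 0, 0, 0, 0.65, 0, 0, 0, 0, 0, 0, 0.65, 0, 0, 0, 0, 0, 0, 0.65, 0, 0, 0, 0, 0, 0, 0.65, 0, 0, 0, 0, 0, 0, 0.65, 0, 0, 0, 0, 0, 0, 0.65])

```text
time: 11.18
position: [0.4528, 0.1403, 0.0719]
tcp_rot: [[0.0, 1.0, -0.002], [1.0, -0.0, -0.0], [-0.0, -0.002, -1.0]]
force: [-9.5, -0.0, 7.6]
opening: 0.0414
```

```bash
cat >> h.py <<'E'
def bubble(name):
    # bubble along the vial; reference: black end blocks / known axis
    c=cam('scene'); im=c['img']; hsv=cv2.cvtColor(im,cv2.COLOR_BGR2HSV)
    m=np.zeros(im.shape[:2],bool); m[200:250,265:325]=1
    g=m&(hsv[...,0]>35)&(hsv[...,0]<85)&(hsv[...,1]>70)
    v,u=np.nonzero(g); print('green px',len(u),u.mean().round(1),v.mean().round(1),ray(c,u.mean(),v.mean(),.084).round(4))
    for y in(-.042,-.015,0,.015,.042): print(y,px(c,[.563-y,.1415,.084]).round(1),end=' ')
    print()
    cv2.imwrite(name,cv2.resize(im[195:255,260:350],None,fx=8,fy=8,interpolation=cv2.INTER_CUBIC))
E
python3 -c "
from h import *
go(.4535,.1405,.072,90)
bubble('pics/b1.png')"
```

```text
t 11.18 turn [-0.14  0.   -0.  ] shift [ 0.2  0.7 -0.1] q [ 0.19 -0.13  2.16  0.    1.12  0.19] F [-9.5 -0.   7.6] T [-0.1   1.25 -0.01]
green px 22 290.5 224.7 [0.5754 0.1448 0.084 ]
-0.042 [277.2 228.7] -0.015 [288.6 224. ] 0 [294.8 221.5] 0.015 [301. 219.] 0.042 [311.9 214.5]
```

View pics/b1.png

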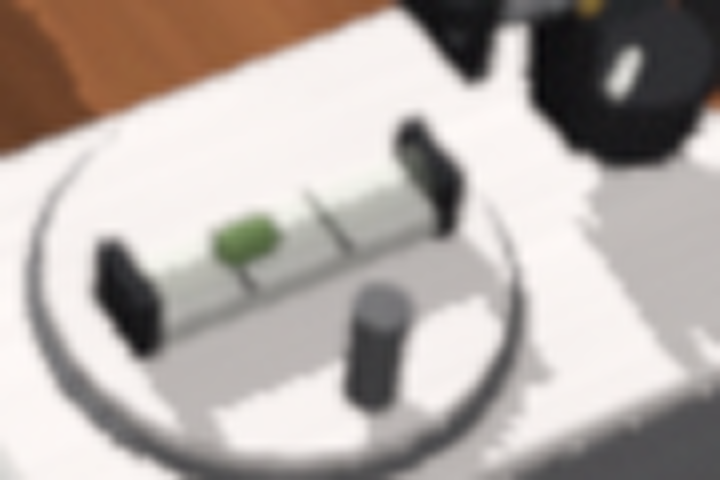

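Pressed reads about 8 N. Crop: bubble at (247,240), end-block centres (128,295) and (430,175), so the bubble lies roughly 9–10 mm away from the knob side. It needs about 0.87 rad clockwise (+z of the tool). I'll turn 48° and measure.

step_arm(moves=[0, 0, 5, 0, 0, 0, 0.65, 0, 0, 10, 0, 0, 0, 0.65, 0, 0, 15, 0, 0, 0, 0.65, 0, 0, 20, 0, 0, 0, 0.65, 0, 0, 25, 0, 0, 0, 0.65, 0, 0, 30, 0, 0, 0, 0.65, 0, 0, 35, 0, 0, 0, 0.65, 0, 0, 40, 0, 0, 0, 0.65, 0, 0, 44, 0, 0, 0, 0.65, 0, 0, 48, 0, 0, 0, 0.65])

```text
time: 12.07
position: [0.4526, 0.1404, 0.072]
tcp_rot: [[0.745, 0.667, -0.003], [0.667, -0.745, 0.0], [-0.002, -0.002, -1.0]]
force: [-8.9, 0.5, 10.3]
opening: 0.0417
```

step_arm(moves=[0, 0, 0, 0, 0, 0, 0.65, 0, 0, 0, 0, 0, 0, 0.65, 0, 0, 0, 0, 0, 0, 0.65, 0, 0, 0, 0, 0, 0, 0.65, 0, 0, 0, 0, 0, 0, 0.65, 0, 0, 0, 0, 0, 0, 0.65, 0, 0, 0, 0, 0, 0, 0.65, 0, 0, 0, 0, 0, 0, 0.65, 0, 0, 0, 0, 0, 0, 0.65, 0, 0, 0, 0, 0, 0, 0.65])

```text
time: 12.9
position: [0.4526, 0.1404, 0.0721]
tcp_rot: [[0.743, 0.669, -0.003], [0.669, -0.743, -0.0], [-0.002, -0.002, -1.0]]
force: [-8.9, 0.0, 9.5]
opening: 0.0416
```

step_arm(moves=[0, 0, 0, 0, 0, 0, 0.65, 0, 0, 0, 0, 0, 0, 0.65, 0, 0, 0, 0, 0, 0, 0.65, 0, 0, 0, 0, 0, 0, 0.65, 0, 0, 0, 0, 0, 0, 0.65, 0, 0, 0, 0, 0, 0, 0.65, 0, 0, 0, 0, 0, 0, 0.65, 0, 0, 0, 0, 0, 0, 0.65, 0, 0, 0, 0, 0, 0, 0.65, 0, 0, 0, 0, 0, 0, 0.65])

```text
time: 13.73
position: [0.4526, 0.1403, 0.0721]
tcp_rot: [[0.743, 0.669, -0.003], [0.669, -0.743, -0.0], [-0.002, -0.002, -1.0]]
force: [-8.5, -0.4, 9.7]
opening: 0.0414
```

```bash
python3 -c "
from h import *
go(.4535,.1405,.072,90)
bubble('pics/b2.png')"
```

```text
t 13.73 turn [ -0.18   0.08 -48.  ] shift [0.8 0.5 0.1] q [ 0.19 -0.13  2.16  0.    1.12  1.02] F [-8.5 -0.4  9.7] T [-0.16  1.65  0.03]
green px 22 293.5 223.1 [0.5677 0.1441 0.084 ]
-0.042 [277.2 228.7] -0.015 [288.6 224. ] 0 [294.8 221.5] 0.015 [301. 219.] 0.042 [311.9 214.5]
```

View pics/b2.png

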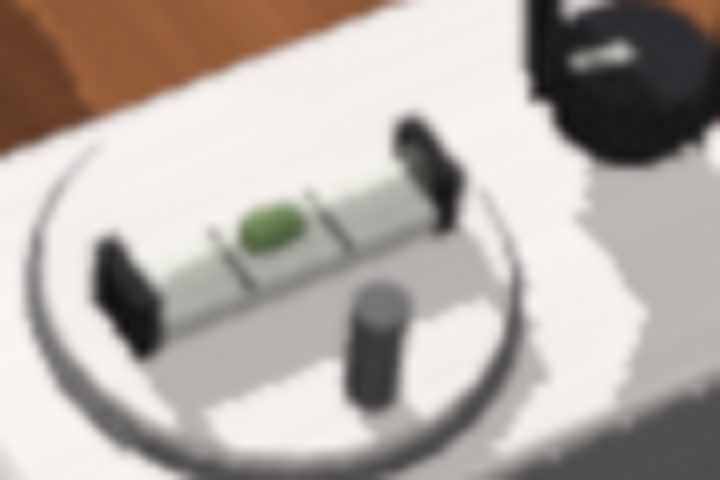

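```bash
python3 -c "
from h import *
c=dict(np.load('scene.npz'))
f=lambda U,V,z: ray(c,260+(U+.5)/8-.5,195+(V+.5)/8-.5,z).round(4)
for z in(.068,.072,.076,.080): print(z,'markL',f(233,260,z),'markR',f(328,219,z),'blocks',f(128,297,z),f(430,175,z))
for z in(.080,.084,.087): print(z,'bub',f(272,228,z),'b1',f(247,240,z))
"
```

```text
0.068 markL [0.5745 0.1377 0.068 ] markR [0.545  0.1372 0.068 ] blocks [0.6052 0.136  0.068 ] [0.5126 0.1365 0.068 ]
0.072 markL [0.5764 0.1405 0.072 ] markR [0.547  0.1399 0.072 ] blocks [0.6068 0.1387 0.072 ] [0.5148 0.1393 0.072 ]
0.076 markL [0.5782 0.1432 0.076 ] markR [0.549  0.1426 0.076 ] blocks [0.6085 0.1414 0.076 ] [0.517 0.142 0.076]
0.08 markL [0.5801 0.1459 0.08  ] markR [0.551  0.1453 0.08  ] blocks [0.6102 0.1441 0.08  ] [0.5192 0.1447 0.08  ]
0.08 bub [0.5656 0.1413 0.08  ] b1 [0.5735 0.1418 0.08  ]
0.084 bub [0.5675 0.144  0.084 ] b1 [0.5753 0.1445 0.084 ]
0.087 bub [0.569  0.1461 0.087 ] b1 [0.5767 0.1466 0.087 ]
```

With parallax accounted for, the vial's mid (blocks and marks agree) is at x ≈ 0.5647 and the bubble at 0.5677, so it is still about 3 mm short. Another 17° clockwise.

step_arm(moves=[0, 0, 5, 0, 0, 0, 0.65, 0, 0, 10, 0, 0, 0, 0.65, 0, 0, 14, 0, 0, 0, 0.65, 0, 0, 17, 0, 0, 0, 0.65, 0, 0, 17, 0, 0, 0, 0.65, 0, 0, 17, 0, 0, 0, 0.65, 0, 0, 17, 0, 0, 0, 0.65, 0, 0, 17, 0, 0, 0, 0.65, 0, 0, 17, 0, 0, 0, 0.65, 0, 0, 17, 0, 0, 0, 0.65])

```text
time: 14.62
position: [0.4526, 0.1404, 0.0722]
tcp_rot: [[0.906, 0.423, -0.003], [0.423, -0.906, 0.0], [-0.003, -0.002, -1.0]]
force: [-9.1, 0.5, 10.9]
opening: 0.0412
```

step_arm(moves=[0, 0, 0, 0, 0, 0, 0.65, 0, 0, 0, 0, 0, 0, 0.65, 0, 0, 0, 0, 0, 0, 0.65, 0, 0, 0, 0, 0, 0, 0.65, 0, 0, 0, 0, 0, 0, 0.65, 0, 0, 0, 0, 0, 0, 0.65, 0, 0, 0, 0, 0, 0, 0.65, 0, 0, 0, 0, 0, 0, 0.65, 0, 0, 0, 0, 0, 0, 0.65, 0, 0, 0, 0, 0, 0, 0.65])

```text
time: 15.45
position: [0.4526, 0.1405, 0.0721]
tcp_rot: [[0.906, 0.423, -0.003], [0.423, -0.906, 0.0], [-0.003, -0.002, -1.0]]
force: [-9.5, 0.0, 10.2]
opening: 0.0417
```

step_arm(moves=[0, 0, 0, 0, 0, 0, 0.65, 0, 0, 0, 0, 0, 0, 0.65, 0, 0, 0, 0, 0, 0, 0.65, 0, 0, 0, 0, 0, 0, 0.65, 0, 0, 0, 0, 0, 0, 0.65, 0, 0, 0, 0, 0, 0, 0.65, 0, 0, 0, 0, 0, 0, 0.65, 0, 0, 0, 0, 0, 0, 0.65, 0, 0, 0, 0, 0, 0, 0.65, 0, 0, 0, 0, 0, 0, 0.65])

```text
time: 16.28
position: [0.4526, 0.1405, 0.0722]
tcp_rot: [[0.906, 0.423, -0.003], [0.423, -0.906, 0.0], [-0.003, -0.002, -1.0]]
force: [-9.9, 1.3, 10.1]
opening: 0.0413
```

```bash
python3 -c "
from h import *
go(.4535,.1405,.072,90)
bubble('pics/b3.png')"
```

```text
t 16.28 turn [ -0.18   0.1  -64.99] shift [0.8 0.3 0.2] q [ 0.19 -0.13  2.16  0.    1.12  1.32] F [-9.9  1.3 10.1] T [-0.09  1.77  0.03]
green px 22 294.5 222.7 [0.5653 0.144  0.084 ]
-0.042 [277.2 228.7] -0.015 [288.6 224. ] 0 [294.8 221.5] 0.015 [301. 219.] 0.042 [311.9 214.5]
```

View pics/b3.png

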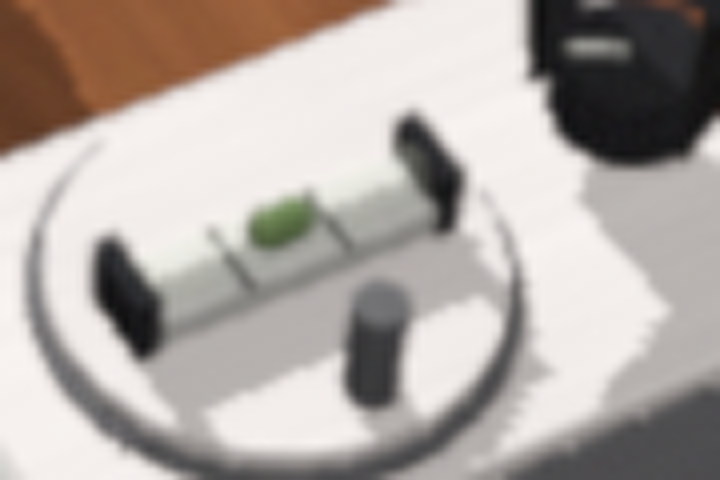

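The bubble at (281,222) gives x ≈ 0.565 against the 0.5647 mid, so it is within about 1 mm. One last rest and bystander check, then hand in.

```bash
python3 -c "
from h import *
bubble('pics/b4.png')
c=cam('scene'); o=dict(np.load('scene.npz'))
for n,(x0,x1,y0,y1) in dict(jar=(225,265,155,200),baits=(315,385,262,325)).items(): print(n,'mean img diff',np.abs(c['img'][y0:y1,x0:x1].astype(int)-o['img'][y0:y1,x0:x1]).mean().round(2))
s=get_obs(); print(s['time'],s['force'],s['opening'])
job.finish_job()"
```

```text
green px 22 294.5 222.7 [0.5653 0.144  0.084 ]
-0.042 [277.2 228.7] -0.015 [288.6 224. ] 0 [294.8 221.5] 0.015 [301. 219.] 0.042 [311.9 214.5] 
jar mean img diff 8.65
baits mean img diff 11.12
16.4333 [-9.29489475  0.63905972  9.24160561] 0.04117709864711976
the job is handed in; nothing more can be done
```

I handed the job in at 16.4 s with the gripper still holding the knob down and the bubble centred; no verdict came back.

- **Turntable:** I swept the peg round to its stop. The reading rose to 20 N with hardly any motion, and the later pictures show the vial pointing at the knob.
- **Knob:** I gripped it at 30 N, pressed it about 12 mm down and turned it about 65° clockwise in two steps.
- **Bubble:** it was about 1 mm from the vial's middle, and gave the same pixel position in the last two readings. They were only about 0.1 s apart, but followed about 2 s of holding still.
- **Press:** about 9–10 N upward on the tool. I take this to mean the platform is seated, since about 4 N is enough; I did not measure its lift directly.

**Checks that disagreed or were weak:**
- A sideways force of about 9 N on the gripper stayed throughout the press and did not go away when I shifted the tool.
- The bubble moved about 8–9 mm per rad of knob, not the 11 mm given. Slight slip in the grip or reading error could explain it.
- The final check of the jar and bait blocks was inconclusive: their image patches differed from the start by 9–11 grey levels on average. This may be shadow or the arm entering the patch. The earlier crops showed the jar and one bait block unmoved, and the gripper never went near any of the three.
- One early move had its turn in the wrong slot and tilted the tool 7° in free air. I undid it at once.

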